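Index the decorating turntable by feel and lock it

ROBOT

A 6-joint arm with a two-finger parallel gripper is mounted at the origin on the work surface. World frame = base frame: x ahead of the robot, y to its left, z up, the work surface at z = 0. Lengths are in m, angles in rad, forces in N, time in s.
With the tool pointing down it reaches from about 0.15 to 0.775 m from the base axis. Payload 6.1 kg.
Tool frame: the origin (TCP) lies on the centre line of the jaws, within the pads' length; the fingertips stand 8 mm ahead of it and the grasp point (between the pads) lies 11 mm behind it; z points along the fingers, y is the direction in which the jaws open and shut (so a half turn about z gives the same grasp; the last joint's range is limited). The gripper opens to 85 mm and grips with 20 to 120 N. Pads are 22 mm wide; open, the fingers measure 114 mm over their backs; the gripper's body (76 mm by 85 mm) begins 54 mm behind the grasp point. The pads swing forward as they close: fully open they stand 13 mm farther back than shut.
Start: joints at [1.228, 0.126, -0.04, 1.405, 0, 1.571], TCP at [0.176, 0.494, 0.215] pointing down, gripper open.
Joint ranges: [-2.72, 2.72], [-0.95, 1.95], [-1.27, 1.35], [-1.78, 2.02], [-1.46, 1.47], [-3.14, 3.14]. Speed limits (rad/s): [2.39, 2.39, 3.01, 3.14, 3.14, 3.14].

INTERFACE

Orientations are given as a rotation vector (axis times angle).
In Python, from rig import arm, vision, job_done gives the robot as it stands. The module is installed in compiled form; this text tells all that it offers.
- The arm moves only by the tool jog_arm, never from a script. Its argument "plan" is one flat list of numbers, 5 for each row, row after row: the shift along the tool's x, y, z in mm, then the turn about the tool's z in degrees, then the closure, from 0 (fully open) to 1 (shut). A call has exactly 5 rows; each row shifts and turns the commanded pose from where the row before left it, along the tool's axes as they then stand; what a row does not reach is not made up. A row lasts 1/8 s, in which the tool goes at most 62.5 mm and 10.7 degrees, less where a joint would pass 70% of its speed; a pose out of reach is approached as far as the arm can. A call with a gripper value outside its range is refused whole. The fingers move at their own pace and stop on an object; "newtons" is the grip in N (left out, the last holds). Time passes only in rows, so rows that do not move let the fingers close, or fill a call up. It gives the time, the measured TCP pose, the force and the opening at its end, in the units of the state.
- arm.get_obs(): the state, without advancing time (a new reading comes with each control period).
- vision.grab_frame(name): name is "side" or "top" or "wrist"; returns a dict with "color" (480x640x3 uint8, red, green, blue), "K" (3x3 intrinsics, pixels), "k1" (the pictures are not rectified: a ray, as slopes to the right and down, at radius r is drawn at 1 + k1 r^2 times it, then the intrinsics apply), "xyz" and "rotation" of the camera in the world. Camera axes: x right, y up, looking along -z (the intrinsics and any distortion apply to the point x, -y, -z); pixel columns grow to the right and rows downward; lengths in m; the calibration is good to about 2 mm. A picture is of the moment at which its call begins. There is no depth.
- job_done(): hands the job in, once; it reports no verdict.
The state is a dict: "t": time; "q": joint angles; "qd": joint speeds; "joint_efforts": joint torques, N m; "tcp_pos": TCP position; "tool_rot": TCP orientation; "force": force on the tool from outside, world axes, zero at the start; "torque": the same for the moment, N m; "finger_gap": opening from 0.0 (shut) to 1.0 (fully open).
Only numpy, scipy, OpenCV 4.12 (cv2) and the standard library are available. Lean on these libraries where they do the work, as an engineer would, in place of code of your own. Each camera call takes 0.05 s, during which the arm holds its last target. There are 200 camera calls.

TASK

Push the decorating turntable round slowly by its upright pegs until you feel it drop into its hidden notch, leave it resting there, and then push the lock bar fully home so that the table is locked. The toy armchair in the middle of the table is freshly painted: do not touch it, and keep it standing in the middle. Leave the other things on the bench where they are.

Things in the scene. Friction and masses are not known exactly. Their poses are not given: they have to be found in the camera images.
- hub (a point): Centre of the upper face of the turntable disc (on its vertical turning axis, 62 mm above the bench). The disc is aluminium, 250 mm across, 10 mm thick, on a grey round foot that is fixed to the bench.
- disc (a joint): Angle of the disc (rad), growing anticlockwise from above; stops at -0.3 and 3.0; starts at 0 to 0.5. It drags evenly (4 to 5 N at a peg while it moves slowly) and stays where left. A ring hidden under it has one notch, differently placed every time: it lies 0.5 to 2.3 rad ANTICLOCKWISE of the start and cannot be seen or read; see peg1 and peg2 for how it feels.
- peg0 (a point): Middle of the first of three equal upright steel pegs on the disc, 18 mm across, 48 mm tall (from the disc's top at 62 mm to 110 mm above the bench; this point is 86 mm above the bench), 105 mm from the axis, 120 degrees apart. All three turn with the disc; any may be pushed sideways.
- peg1 (a point): Middle of the second peg (120 degrees anticlockwise of peg0), the same in every way. How the notch feels: within about 0.1 rad of it a spring pawl drops in, the push needed dips to nothing and the disc runs ahead of the finger by about 0.1 rad (10 mm at a peg) to the notch's middle and rests there.
- peg2 (a point): Middle of the third peg (240 degrees anticlockwise of peg0), the same in every way. Pushing on from the notch takes about 13 N at a peg and drives the disc out on the other side, where it drags evenly as before; pushed back clockwise it drops in likewise.
- lock_tab (a point): Centre of the upright black tab of the lock bar: 50 mm wide, 12 mm thick along the slide, lower edge 28 mm and top 93 mm above the bench (this point 65 mm). It stands outside the disc, to the robot's left of it, 195 mm from the axis when out. The bar slides level, straight towards the hub, and needs about 3 N.
- lock (a joint): Travel of the lock bar (m): 0 fully out (at the start), 0.025 fully home. With the disc resting in its notch it goes all the way; anywhere else the bar meets the solid ring after 5 mm and stops. It stays where it is left.
- figure_mid (a point): Centre of the freshly painted red toy armchair, 60 x 60 x 60 mm, about 0.14 kg, standing loose in the middle of the disc (top 122 mm above the bench). Not to be touched.
- chair_a: spare red resin toy armchair, 60 x 60 x 60 mm, standing on the table off to the robot's right; bystander. Origin: centre of its underside
- chair_b: second spare red toy armchair of the same size, standing on the table to the left; bystander. Origin: centre of its underside
- jar: glass jar with white cap, 64 mm across, 75 mm tall, standing on the table to the left; bystander. Origin: centre of its underside
Things that resemble listed ones, but are neither listed nor needed, are in the scene too. Leave any black or blue look-alike of the part that bears figure_mid alone.

How it is judged:
At the end, for the whole second after the job is handed in: The lock bar is home (at least 21 of its 25 mm, possible only with the disc in its notch), the disc is at rest, the painted armchair stands upright within 25 mm of the middle of the disc, and the two spare armchairs and the jar stand within 20 mm of where they were (value of joint lock above 0.021 m and velocity of joint disc between -0.05 and 0.05 rad/s and angle between each of figure_mid, chair_a, chair_b, jar's own z axis and vertical below 0.15 rad and horizontal distance between figure_mid and hub below 0.025 m and distance of each of chair_a, chair_b, jar from where it was at the start of the episode below 0.02 m); the robot touches nothing.
It fails at once if the freshly painted armchair is touched by the robot (contact force between any of the fingers, the arm and figure above 0.5 N).
It fails at once if the disc is spun (faster than 2.5 rad/s) in place of being turned slowly (velocity of joint disc above 2.5 rad/s or velocity of joint disc below -2.5 rad/s).
It fails at once if a bystander is pushed away or knocked over (distance of any of chair_a, chair_b, jar from where it was at the start of the episode above 0.03 m or angle between any of chair_a, chair_b, jar's own z axis and vertical above 0.4 rad).
It also fails if it takes over 64 s, if anything falls off the work surface, if the arm or the gripper's body presses on something with over 40 N, if the wrist force passes 120 N, or if a joint passes its speed limit or range.

## Working session

There is one attempt and no reset: what is moved stays moved. The work goes in short steps, Python scripts to look and compute and a tool call to move; the robot and the scene stay as the last step left them, time stands still between calls to the robot, and variables do not carry over. Pictures are saved under pics/ and viewed, about 8 in all and at most 12, crops included, and the job is handed in when it is done.

Besides the shell and the picture viewer there is one more tool, called in YAML: its name, and indented under it one key for each argument. jog_arm: Moves the arm, as the interface text tells. Its arguments: {"type":"object","properties":{"plan":{"type":"array","items":{"type":"number"}},"newtons":{"type":"number"}},"required":["plan"]}

```bash
mkdir -p pics
cat > h.py <<'E'
import numpy as np, cv2
from rig import arm, vision, job_done
def grab(n,f=None):
    d=vision.grab_frame(n)
    if f: cv2.imwrite(f'pics/{f}.png',d['color'][:,:,::-1])
    return d
def ray(d,u,v):
    K=np.array(d['K']); p=cv2.undistortPoints(np.array([[[u,v]]],float),K,np.array([d['k1'],0,0,0,0.]))[0,0]
    R=np.array(d['rotation']); return np.array(d['xyz']), R@np.array([p[0],-p[1],-1.])
def at(d,u,v,z):
    o,r=ray(d,u,v); return o+r*(z-o[2])/r[2]
def px(d,P):
    R=np.array(d['rotation']); c=R.T@(np.array(P)-d['xyz']); s=np.array([c[0],-c[1]])/-c[2]
    s=s*(1+d['k1']*(s@s)); K=np.array(d['K']); return K[:2,:2]@s+K[:2,2]
E
python3 - <<'E'
from h import *
import pickle
for n in('top','side'):
    d=grab(n,n+'0'); pickle.dump({k:d[k] for k in d},open(n+'0.pkl','wb')); print(n,d['xyz'],np.round(d['rotation'],3).tolist(),np.array(d['K']).tolist(),d['k1'])
s=arm.get_obs(); print(s)
E
```

```text
top [0.32295757 0.00168271 1.46256646] [0.099, -0.137, -1.557] [[608.2611196223428, 0.0, 310.9649045558946], [0.0, 608.2611196223428, 239.72341594795304], [0.0, 0.0, 1.0]] -0.08379477401157609
side [ 0.21061162 -0.91945666  1.12589362] [0.731, -0.118, -0.358] [[590.3118034052703, 0.0, 321.917282649486], [0.0, 590.3118034052703, 243.33100893601076], [0.0, 0.0, 1.0]] -0.09891315475802397
{'t': 0.1, 'q': array([ 1.22801283e+00,  1.26351371e-01, -4.04889725e-02,  1.40539708e+00,
        6.39245725e-06,  1.57082075e+00]), 'qd': array([ 5.11571708e-04, -2.31709356e-06,  2.41404534e-03, -8.76669732e-04,
        2.80161835e-03,  2.15796335e-05]), 'joint_efforts': array([ 1.10773759e-03, -4.36898983e+01,  3.53608274e+01,  1.35993672e-02,
        8.69371911e-05, -1.21207032e-05]), 'tcp_pos': array([0.17632795, 0.49409924, 0.21429799]), 'tool_rot': array([-5.35805459e-01, -3.09530745e+00,  2.22860942e-03]), 'force': array([ 1.10600977, -0.47625725,  0.80804152]), 'torque': array([-0.01016758,  0.02499474,  0.00765464]), 'finger_gap': 0.9964460415605784}
```

View pics/top0.png

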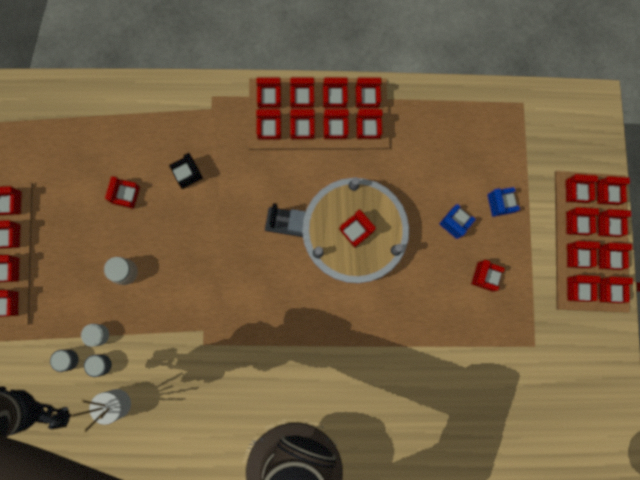

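View pics/side0.png

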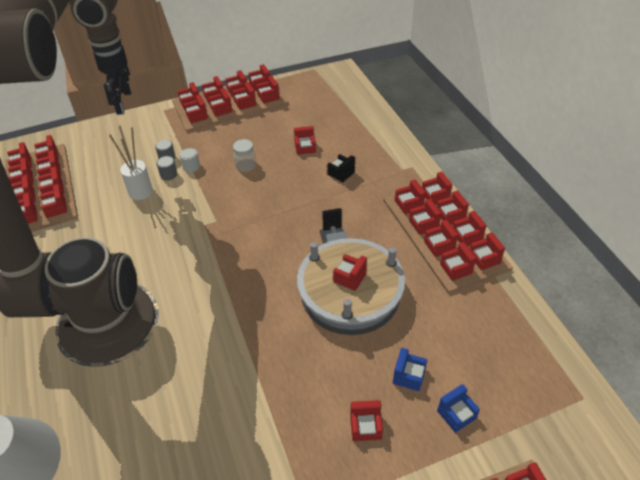

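The top view shows the disc at about (356,230), with peg tops at (354,184), (318,253) and (398,249). The lock tab is at about (271,220). The side view agrees: tab (332,220), pegs (314,252), (392,257), (347,309).

```bash
sed -i "s/R=np.array(d\['rotation'\])/R=cv2.Rodrigues(np.array(d['rotation'],float))[0]/" h.py
python3 - <<'E'
from h import *
import pickle
t=pickle.load(open('top0.pkl','rb'));s=pickle.load(open('side0.pkl','rb'))
def tri(a,b):
    o1,r1=ray(t,*a);o2,r2=ray(s,*b); M=np.c_[r1,-r2]; x=np.linalg.lstsq(M,o2-o1,rcond=None)[0]
    p,q=o1+r1*x[0],o2+r2*x[1]; return np.round((p+q)/2,3),np.round(np.linalg.norm(p-q),4)
print(tri((354,184),(391.5,252)),tri((318,253),(315,246)),tri((398,249),(347.5,303)),'tab',tri((271,220),(332,210)))
for u,v in((354,182),(318,252),(399,248)): print(np.round(at(t,u,v,.11),3))
print('disc',np.round(at(t,356,230.5,.06),3))
# enlarge crops
a=cv2.resize(t['color'][165:295,250:420],None,fx=4.4,fy=4.4,interpolation=cv2.INTER_CUBIC)[:,:,::-1]
cv2.imwrite('pics/c1.png',a)
E
```

```text
(array([ 0.664, -0.13 ,  0.098]), np.float64(0.0048)) (array([ 0.504, -0.048,  0.101]), np.float64(0.0084)) (array([ 0.513, -0.229,  0.102]), np.float64(0.0037)) tab (array([0.585, 0.059, 0.089]), np.float64(0.017))
[ 0.664 -0.128  0.11 ]
[ 0.501 -0.047  0.11 ]
[ 0.512 -0.23   0.11 ]
disc [ 0.56  -0.137  0.06 ]
```

View pics/c1.png

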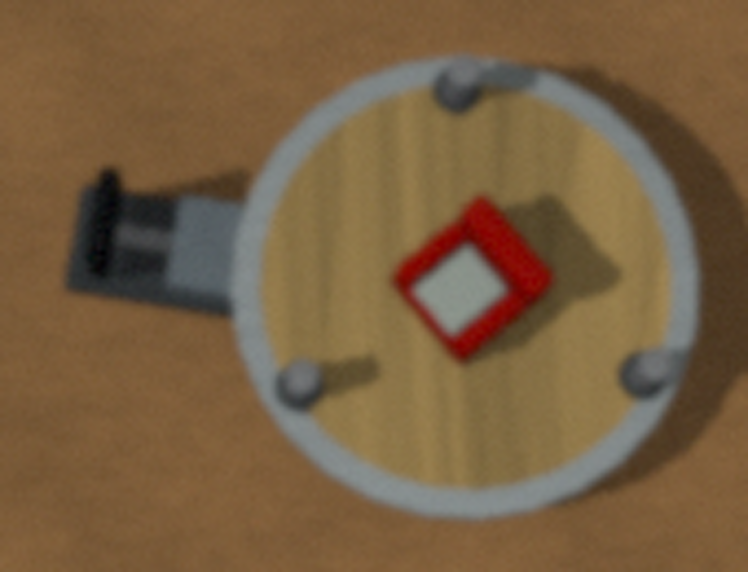

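The crop gives a hub consistent with the peg centroid, about (0.559, -0.135), with pegs at azimuths of about 3.6°, 123.6° and 243.6°. I'll push the near-left peg anticlockwise along the robot's side with the fingers shut. The tool will turn along with the disc, so each row is the same.

```bash
cat >> h.py <<'E'
from scipy.spatial.transform import Rotation as Ro
def yaw(rv=None):
    y=Ro.from_rotvec(arm.get_obs()['tool_rot'] if rv is None else rv).as_matrix()[:,1]; return np.degrees(np.arctan2(y[1],y[0]))
def rows(p,f,tgt,f1,n):
    # n tool-frame rows from pose (p, yaw f) to (tgt, yaw f1)
    p=np.array(p,float);d=(np.array(tgt)-p)/n;df=(f1-f)/n
    for i in range(n):
        a=np.radians(f+i*df); X=[np.cos(a+np.pi/2),np.sin(a+np.pi/2)];Y=[np.cos(a),np.sin(a)]
        print(np.round([1e3*d[:2]@X,1e3*d[:2]@Y,-1e3*d[2],-df],1).tolist())
E
python3 - <<'E'
from h import *
import pickle
from scipy.optimize import minimize_scalar
t=pickle.load(open('top0.pkl','rb'));s=pickle.load(open('side0.pkl','rb'))
P=[at(t,355.7,182.7,.11),at(t,318.6,250.5,.11),at(t,398.2,248,.11)];h=np.mean(P,0);print(h,[np.degrees(np.arctan2(*(p-h)[1::-1])) for p in P])
tab=at(t,273.5,216,.093);print('tab',tab,np.linalg.norm((tab-h)[:2]),np.degrees(np.arctan2(*(tab-h)[1::-1])))
print('side proj',[px(s,p) for p in P],px(s,tab))
for q in (at(t,270,220,.093),at(t,275,205,.093)):print(q)
o=arm.get_obs();p=o['tcp_pos'];print('px tcp',px(t,p), 'jar',at(t,105,408,.1),yaw())
p2=p+[0.03,0,.12];f=yaw();rows(p,f,p2,f-30,3)
print();rows(p2,f-30,[.5316,-.0326,.15],-75,12)
E
```

```text
[ 0.55962886 -0.13584706  0.11      ] [np.float64(2.1917283443348596), np.float64(122.0703732033341), np.float64(-117.27326733090199)]
tab [0.58527137 0.05526252 0.093     ] 0.19282222620623274 82.3578678528361
side proj [array([390.36570497, 249.79303704]), array([313.27304919, 243.73685726]), array([346.18178586, 300.65092456])] [329.35635813 210.72411652]
[0.57586294 0.06309396 0.093     ]
[0.61101638 0.05228369 0.093     ]
px tcp [ 50.88597726 401.54237035] jar [0.15180103 0.41766449 0.1       ] 70.3585533360717
[-9.4, 3.4, -40.0, 10.0]
[-8.7, 4.9, -40.0, 10.0]
[-7.7, 6.4, -40.0, 10.0]

[-51.0, -7.8, 15.4, 9.6]
[-51.6, 0.9, 15.4, 9.6]
[-50.7, 9.5, 15.4, 9.6]
[-48.4, 17.8, 15.4, 9.6]
[-44.8, 25.6, 15.4, 9.6]
[-39.9, 32.7, 15.4, 9.6]
[-33.8, 38.9, 15.4, 9.6]
[-26.9, 44.0, 15.4, 9.6]
[-19.1, 47.9, 15.4, 9.6]
[-10.9, 50.4, 15.4, 9.6]
[-2.3, 51.5, 15.4, 9.6]
[6.4, 51.2, 15.4, 9.6]
```

jog_arm:
  plan: [-9,3,-40,10,1,-9,5,-40,10,1,-8,6,-40,10,1,-51,-8,15,9.6,1,-51.6,1,15,9.6,1]
  newtons: 40

```text
t: 0.72
tcp_pos: [0.2612, 0.4055, 0.3047]
tool_rot: [1.781, 2.588, 0.001]
force: [0.4, 0.0, 0.6]
finger_gap: 0.004
```

jog_arm:
  plan: [-51,10,15,9.6,1,-48,18,15,9.6,1,-45,26,15,9.6,1,-40,33,15,9.6,1,-34,39,15,9.6,1]

```text
t: 1.35
tcp_pos: [0.3979, 0.1847, 0.2293]
tool_rot: [-2.681, -1.638, 0.0]
force: [0.9, 0.6, 0.2]
finger_gap: -0.003
```

jog_arm:
  plan: [-27,44,15,9.6,1,-19,48,15,9.6,1,-11,50,15,9.6,1,-2,51.5,15,9.6,1,6,51,15,9.6,1]

```text
t: 1.98
tcp_pos: [0.5334, -0.0342, 0.1542]
tool_rot: [-3.115, -0.405, 0.001]
force: [0.6, -0.4, 0.2]
finger_gap: -0.0
```

Run:
```python
from h import *
o=arm.get_obs();print(o['tcp_pos'],yaw(),o['q'],o['force'],o['finger_gap'],o['t'])
rows(o['tcp_pos'],yaw(),[.5595+.106*np.cos(np.radians(105)),-.1358+.106*np.sin(np.radians(105)),.084],-75,5)
```

```text
[ 0.53337231 -0.03418067  0.15417309] -75.17252375227478 [-6.41025421e-02  1.50362707e-01 -1.44093969e-01  1.27672680e+00
  1.81676743e-04  2.81870175e+00] [ 0.59516189 -0.35113552  0.2312323 ] -5.821923689159524e-05 1.975
[-0.2, -0.2, 14.0, -0.0]
[-0.2, -0.2, 14.0, -0.0]
[-0.2, -0.2, 14.0, -0.0]
[-0.2, -0.2, 14.0, -0.0]
[-0.2, -0.2, 14.0, -0.0]
```

jog_arm:
  plan: [-0.2,-0.2,14,0,1,-0.2,-0.2,14,0,1,-0.2,-0.2,14,0,1,-0.2,-0.2,14,0,1,0,0,12,0,1]

```text
t: 2.6
tcp_pos: [0.5316, -0.0313, 0.0863]
tool_rot: [3.114, 0.416, 0.0]
force: [-0.3, -0.2, -0.4]
finger_gap: -0.001
```

Run:
```python
from h import *
d=grab('side');t=grab('top')
c=lambda i,y,x:cv2.resize(i[y:y+150,x:x+200],(800,600),interpolation=cv2.INTER_CUBIC)[:,:,::-1]
cv2.imwrite('pics/s1.png',cv2.resize(np.vstack([c(d['color'],200,250),c(t['color'],150,250)]),(400,600)))
o=arm.get_obs();print(o['tcp_pos'],yaw(),o['force'])
```

```text
[ 0.53089519 -0.03152855  0.08554561] -74.7950332452656 [-0.05672023  0.4422324  -1.10177008]
```

View pics/s1.png

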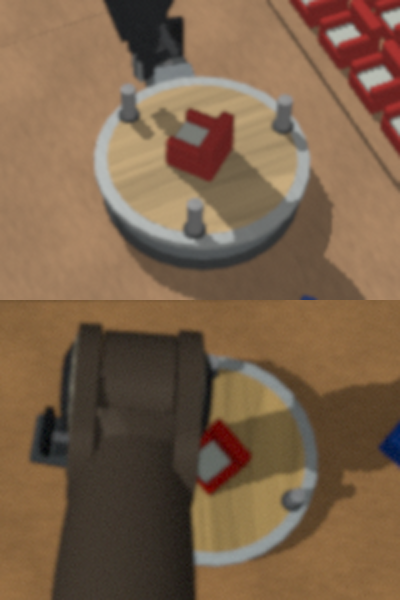

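The side crop shows the shut fingers just behind the left peg at (128,100) and clear of the chair. The push can start.

jog_arm:
  plan: [-3.7,0.1,0,-2,1,-3.7,0.1,0,-2,1,-3.7,0.1,0,-2,1,-3.7,0.1,0,-2,1,-3.7,0.1,0,-2,1]

```text
t: 3.32
tcp_pos: [0.5163, -0.0378, 0.0881]
tool_rot: [-3.064, -0.688, -0.007]
force: [4.9, 2.8, -1.8]
finger_gap: 0.001
```

jog_arm:
  plan: [-3.7,0.1,0,-2,1,-3.7,0.1,0,-2,1,-3.7,0.1,0,-2,1,-3.7,0.1,0,-2,1,-3.7,0.1,0,-2,1]

```text
t: 3.95
tcp_pos: [0.5001, -0.0469, 0.088]
tool_rot: [-2.992, -0.953, -0.007]
force: [4.1, 4.4, -1.9]
finger_gap: -0.001
```

```bash
cat >> h.py <<'E'
def rep():
    o=arm.get_obs();p=o['tcp_pos'];v=p[:2]-[.5595,-.1358];a=np.arctan2(v[1],v[0]);F=o['force'][:2]
    print('t',o['t'],'r',np.hypot(*v),'ang',np.degrees(a)%360,'yaw+180',yaw()+180,'Ft',F@[-np.sin(a),np.cos(a)],'Fr',F@[np.cos(a),np.sin(a)],'z',p[2],'q6',o['q'][5])
E
python3 -c "
from h import *
rep()"
```

```text
t 3.95 r 0.10692790313299487 ang 123.7441086809163 yaw+180 125.34378689775411 Ft -5.89594261760758 Fr 1.3950998425907568 z 0.0879959339047464 q6 2.4293227599980574
```

jog_arm:
  plan: [-3.7,0.1,0,-2,1,-3.7,0.1,0,-2,1,-3.7,0.1,0,-2,1,-3.7,0.1,0,-2,1,-2.2,0.1,0,-1.2,1]

```text
t: 4.58
tcp_pos: [0.4866, -0.0579, 0.0879]
tool_rot: [-2.906, -1.189, -0.005]
force: [1.4, 4.5, -0.5]
finger_gap: -0.004
```

```bash
python3 -c "
from h import *
rep()"
```

```text
t 4.575 r 0.10670290725528644 ang 133.1112251479401 yaw+180 134.51732192142853 Ft -4.108851677263226 Fr 2.267612666408261 z 0.08790259504627605 q6 2.24417153690426
```

jog_arm:
  plan: [-2.2,0.03,0,-1.2,1,-2.2,0.03,0,-1.2,1,-2.2,0.03,0,-1.2,1,-2.2,0.03,0,-1.2,1,-2.2,0.03,0,-1.2,1]

```text
t: 5.2
tcp_pos: [0.4789, -0.0659, 0.0878]
tool_rot: [-2.839, -1.34, -0.005]
force: [1.3, 5.7, -0.0]
finger_gap: 0.0
```

jog_arm:
  plan: [-2.2,0.03,0,-1.2,1,-2.2,0.03,0,-1.2,1,-2.2,0.03,0,-1.2,1,-2.2,0.03,0,-1.2,1,-2.2,0.03,0,-1.2,1]

```text
t: 5.82
tcp_pos: [0.4721, -0.0746, 0.0877]
tool_rot: [-2.765, -1.486, -0.004]
force: [-0.1, 5.7, -0.7]
finger_gap: -0.0
```

jog_arm:
  plan: [-2.2,0.03,0,-1.2,1,-2.2,0.03,0,-1.2,1,-2.2,0.03,0,-1.2,1,-2.2,0.03,0,-1.2,1,-2.2,0.03,0,-1.2,1]

```text
t: 6.45
tcp_pos: [0.4662, -0.0841, 0.0877]
tool_rot: [-2.684, -1.629, -0.004]
force: [-1.2, 7.0, 0.1]
finger_gap: -0.003
```

jog_arm:
  plan: [-2.2,0.03,0,-1.2,1,-2.2,0.03,0,-1.2,1,-2.2,0.03,0,-1.2,1,-2.2,0.03,0,-1.2,1,-2.2,0.03,0,-1.2,1]

```text
t: 7.08
tcp_pos: [0.4614, -0.0941, 0.0876]
tool_rot: [-2.595, -1.767, -0.004]
force: [-1.5, 5.9, 0.5]
finger_gap: -0.001
```

jog_arm:
  plan: [-2.2,0.03,0,-1.2,1,-2.2,0.03,0,-1.2,1,-2.2,0.03,0,-1.2,1,-2.2,0.03,0,-1.2,1,-2.2,0.03,0,-1.2,1]

```text
t: 7.7
tcp_pos: [0.4578, -0.1046, 0.0875]
tool_rot: [-2.499, -1.9, -0.003]
force: [-2.3, 4.8, 0.9]
finger_gap: 0.001
```

jog_arm:
  plan: [-2.2,0.03,0,-1.2,1,-2.2,0.03,0,-1.2,1,-2.2,0.03,0,-1.2,1,-2.2,0.03,0,-1.2,1,-2.2,0.03,0,-1.2,1]

```text
t: 8.32
tcp_pos: [0.4555, -0.1161, 0.0874]
tool_rot: [-2.397, -2.029, -0.001]
force: [-1.8, 2.3, -0.1]
finger_gap: 0.002
```

```bash
python3 -c "
from h import *
rep()"
```

```text
t 8.325 r 0.10584513404240935 ang 169.27133463664876 yaw+180 170.4832921477334 Ft -1.9630826111086035 Fr 2.160029625546176 z 0.08738752129125707 q6 1.4865517128767258
```

The push has dipped, so I'll hold still and read it again.

jog_arm:
  plan: [0,0,0,0,1,0,0,0,0,1,0,0,0,0,1,0,0,0,0,1,0,0,0,0,1]

```text
t: 8.95
tcp_pos: [0.4559, -0.1167, 0.087]
tool_rot: [2.4, 2.027, -0.0]
force: [-0.1, 0.4, -0.2]
finger_gap: 0.002
```

Run:
```python
from h import *
rep()
d=grab('side');t=grab('top')
c=lambda i,y,x:cv2.resize(i[y:y+150,x:x+200],(800,600),interpolation=cv2.INTER_CUBIC)[:,:,::-1]
cv2.imwrite('pics/s2.png',cv2.resize(np.vstack([c(d['color'],200,250),c(t['color'],150,250)]),(400,600)))
rep()
```

```text
t 8.95 r 0.10536697711851482 ang 169.5326408794097 yaw+180 170.3572100172245 Ft -0.37052269294449913 Fr 0.2018760880666447 z 0.08697165441890477 q6 1.4886292893832334
t 9.05 r 0.10539425618949225 ang 169.5185427033419 yaw+180 170.35928739165013 Ft 0.015861099746950477 Fr -0.6866275012074545 z 0.08697055643550286 q6 1.4886305902215198
```

View pics/s2.png

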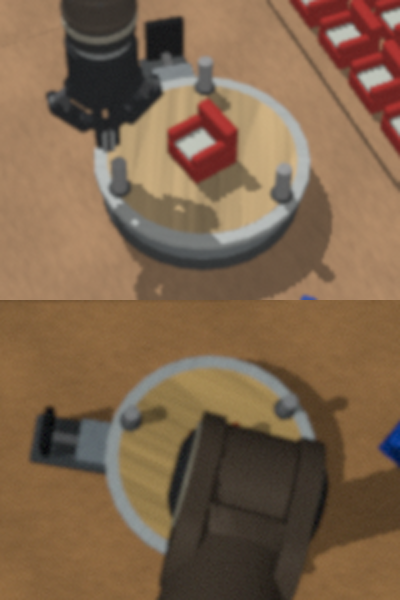

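The top crop shows pegs at full-frame (316,208) and (394,201). The side crop shows a visible gap between finger and peg. I'll check the disc angle against the finger.

Run:
```python
from h import *
t=vision.grab_frame('top');s=vision.grab_frame('side')
h=np.array([.5596,-.1358])
for u,v in((315.8,207.8),(394,201)):
    p=at(t,u,v,.11)[:2]-h; print(np.hypot(*p),np.degrees(np.arctan2(p[1],p[0]))%120)
for u,v in((250+204/2,200+60/2),(250+118/2,200+160/2),(250+284/2,200+168/2)):
    p=at(s,u,v,.11)[:2]-h; print('s',np.hypot(*p),np.degrees(np.arctan2(p[1],p[0]))%120)
```

```text
0.10398211902838626 65.8227547463216
0.10358298930224633 66.0451228950154
s 0.10484114181705087 64.3688165874158
s 0.10191889600972943 65.26208274320055
s 0.10783740173994491 65.61234935435316
```

The disc peg is at about 185.5° and the finger at 169.5°. That is 16° of lead against about 11° in contact, so the disc ran ahead by about 0.09 rad and rests in the notch, unloaded. Next I'll back off, lift and go to the outer side of the lock tab.

jog_arm:
  plan: [6,0,0,0,1,0,0,-20,0,1,0,0,-20,0,1,0,0,-20,0,1,0,0,-20,0,1]

```text
t: 9.78
tcp_pos: [0.4569, -0.1103, 0.1677]
tool_rot: [-2.4, -2.027, -0.0]
force: [-0.1, 0.8, -0.5]
finger_gap: 0.001
```

Run:
```python
from h import *
o=arm.get_obs();print(o['tcp_pos'],yaw())
rows(o['tcp_pos'],yaw(),[.5894,.090,.166],-7.6,5)
```

```text
[ 0.45688664 -0.11032942  0.16765154] -9.627220146256237
[43.9, 19.4, 0.3, -0.4]
[43.8, 19.7, 0.3, -0.4]
[43.7, 20.0, 0.3, -0.4]
[43.5, 20.4, 0.3, -0.4]
[43.4, 20.7, 0.3, -0.4]
```

jog_arm:
  plan: [44,19.5,0,-0.4,1,44,19.7,0,-0.4,1,44,20,0,-0.4,1,43.5,20.4,0,-0.4,1,43.4,20.7,0,-0.4,1]

```text
t: 10.4
tcp_pos: [0.5903, 0.0921, 0.167]
tool_rot: [2.364, 2.069, 0.0]
force: [0.6, -0.4, 0.5]
finger_gap: -0.001
```

jog_arm:
  plan: [0,0,20,0,1,0,0,20,0,1,0,0,20,0,1,0,0,20,0,1,0,0,15,0,1]

```text
t: 11.02
tcp_pos: [0.5892, 0.0905, 0.0709]
tool_rot: [-2.364, -2.069, 0.001]
force: [0.4, -0.8, -0.2]
finger_gap: 0.003
```

Run:
```python
from h import *
o=arm.get_obs();print(o['tcp_pos'],yaw(),o['force']);rep()
d=grab('side');t=grab('top')
c=lambda i,y,x:cv2.resize(i[y:y+150,x:x+200],(800,600),interpolation=cv2.INTER_CUBIC)[:,:,::-1]
cv2.imwrite('pics/s3.png',cv2.resize(np.vstack([c(d['color'],170,250),c(t['color'],150,230)]),(400,600)))
```

```text
[0.58922517 0.09051985 0.07089886] -7.623278452465993 [ 0.35084828 -0.79854796 -0.22144202]
t 11.025 r 0.22826357343823134 ang 82.517519467984 yaw+180 172.376721547534 Ft -0.4518500445852182 Fr -0.7460595821405762 z 0.07089885690409677 q6 1.856263712053717
```

View pics/s3.png

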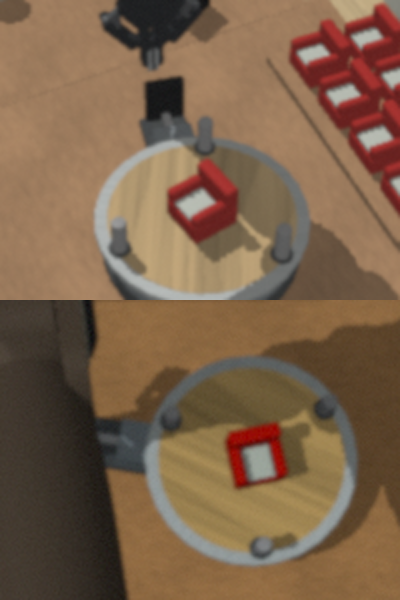

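The side crop shows the fingers behind the tab, centred on it, and the chair still in the middle. The lock push comes next.

jog_arm:
  plan: [-4,0,0,0,1,-4,0,0,0,1,-4,0,0,0,1,-4,0,0,0,1,-4,0,0,0,1]

```text
t: 11.75
tcp_pos: [0.5872, 0.0706, 0.0723]
tool_rot: [-2.364, -2.068, -0.002]
force: [-0.7, 3.4, 1.0]
finger_gap: 0.001
```

jog_arm:
  plan: [-2,0,0,0,1,-2,0,0,0,1,-2,0,0,0,1,-2,0,0,0,1,-2,0,0,0,1]

```text
t: 12.38
tcp_pos: [0.5856, 0.0604, 0.072]
tool_rot: [-2.364, -2.069, -0.0]
force: [0.4, 2.6, 1.9]
finger_gap: 0.0
```

Travel is well past 5 mm at about 3 N, so the bar is entering the notch. I'll carry on.

jog_arm:
  plan: [-2,0,0,0,1,-2,0,0,0,1,-2,0,0,0,1,-2,0,0,0,1,-1,0,0,0,1]

```text
t: 13.0
tcp_pos: [0.5843, 0.0514, 0.0719]
tool_rot: [-2.365, -2.068, 0.0]
force: [-0.2, 2.3, 1.8]
finger_gap: 0.004
```

jog_arm:
  plan: [-1,0,0,0,1,-1,0,0,0,1,-1,0,0,0,1,0,0,0,0,1,0,0,0,0,1]

```text
t: 13.62
tcp_pos: [0.584, 0.0484, 0.0719]
tool_rot: [2.365, 2.068, -0.0]
force: [-0.2, 2.2, 0.3]
finger_gap: -0.003
```

jog_arm:
  plan: [-1,0,0,0,1,-1,0,0,0,1,-1,0,0,0,1,0,0,0,0,1,0,0,0,0,1]

```text
t: 14.25
tcp_pos: [0.5839, 0.048, 0.072]
tool_rot: [-2.36, -2.068, -0.006]
force: [0.1, 9.9, 0.4]
finger_gap: -0.001
```

The force has risen sharply with no further travel (y 0.048), so the bar is against its end stop. I'll retract and lift.

jog_arm:
  plan: [6,0,0,0,1,10,0,0,0,1,15,0,0,0,1,0,0,-40,0,1,0,0,-50,0,1]

```text
t: 14.88
tcp_pos: [0.587, 0.077, 0.1617]
tool_rot: [-2.363, -2.068, 0.004]
force: [1.1, 1.7, 0.8]
finger_gap: -0.003
```

jog_arm:
  plan: [30,-40,-20,0,1,30,-40,-20,0,1,30,-40,0,0,1,0,-40,0,0,1,0,0,0,0,1]

```text
t: 15.5
tcp_pos: [0.4391, 0.1878, 0.2027]
tool_rot: [2.361, 2.072, 0.001]
force: [0.5, -0.6, -0.0]
finger_gap: -0.003
```

Run:
```python
from h import *
o=arm.get_obs();print(o['tcp_pos'],o['force'],np.abs(o['qd']).max(),o['t'])
t=grab('top','end')
```

```text
[0.43913907 0.18779005 0.20270052] [ 0.5181621  -0.64960523 -0.04530462] 0.037980762038876896 15.5
```

View pics/end.png

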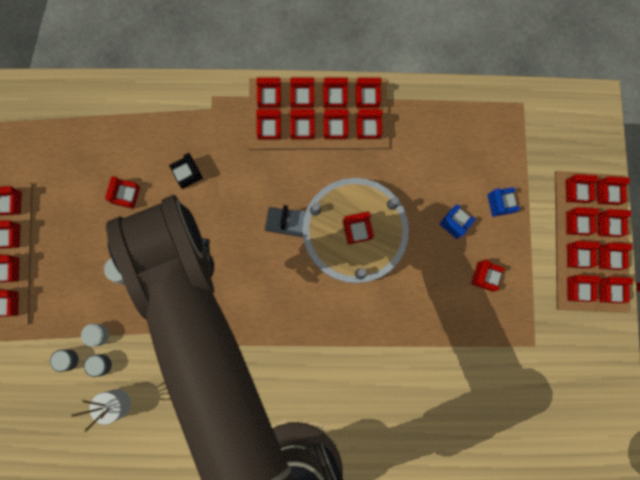

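The final view shows the tab moved in from column 273 to about 285, which is about 25 mm. The chair is central at (358,228), and the bystanders are where they were, with the jar partly hidden by the arm.

```bash
python3 -c "
from h import *
print(job_done())"
```

```text
the job is handed in; nothing more can be done
None
```

The table should be locked: I turned it into its notch, pushed the lock bar home against its end stop, and handed the job in at about 15.5 s. The system gave no verdict.

- **Notch:** I pushed the near-left peg anticlockwise with shut fingers. After about 64° (1.1 rad) the push fell from about 5 N to 0. The camera showed the peg about 5° further ahead of the finger than when in contact.
- **Lock:** The bar slid at about 3 N, well past the 5 mm it would reach outside the notch. It then stopped hard at about 10 N. The last picture shows the tab about 25 mm further in, read roughly from pixels.
- **Painted armchair and bystanders:** The painted armchair stands in the middle and was never near the fingers. Both spare chairs look unmoved. The jar was partly hidden by the arm in the last picture, so I only saw its edge, but the arm never came near it at its height.
- **Arm:** It was clear of everything, with only noise-level force.

No check failed. Camera readings of the disc angle differed by about 1.5°, which does not change the result.

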